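# Hang a knob weight from the forceps over the balance pan

## Task

Take the steel fork-tipped forceps off their rest, bring the open fork round the neck of the middle-sized weight on the wooden stand, and squeeze until the line on the guide pin meets the outside of the eyelet on the right leg: the fork is then 13 mm wide, so it is under the knob without pinching the neck. Lift the weight by its knob and carry it over the middle of the balance pan, keeping the fork at the mark all the way, and finish there still holding it, hanging still a few centimetres above the pan without setting it down. Touch the weights with the forceps only, and leave the small and the large weight where they stand.

Things in the scene. Friction and masses are not known exactly. Their poses are not given: they have to be found in the camera images.
- forceps_grip (a point): Midway between the forceps' two fluted finger grips, where they are squeezed, at half height. x points to the fork, y to the left leg, z up. Over the outsides the grips are 47 mm apart when open, 34 mm at the mark, and nearly parallel; 1 mm less there closes the fork by about 1.6 mm. Each is flat, 14 mm high, from 25 mm behind this point to 18 mm ahead.
- fork_centre (a point): Middle of the fork, 60 mm ahead of forceps_grip along its x, at the same height; same axes. The fork is two level rails, 26 mm long and 4 mm thick in height, one on each leg, each with a 4.5 mm inward toe at either end, leaving a pocket 20 mm long for a weight's neck; between opposite toes the opening is 9 mm less than between the rails.
- fork_left (a point): Inner face of the left leg's fork rail, half-way along it. Its distance from fork_right is the fork's gap: 34 mm open, 13 mm at the mark.
- fork_right (a point): Inner face of the right leg's fork rail, half-way along it.
- leg_left (a joint): Angle of each leg (rad; both always swing alike): 0 fully open (fork gap 34 mm), 0.064 at the mark (13 mm), 0.1 nearly shut; the gap falls by 0.33 mm per 0.001 rad. Springs push each grip outwards with 9 N when open, 14 N at the mark.
- forceps: Steel weight forceps, 60 g, lying level on the rest: two flat sprung legs, 9 mm high, joined at a heel. Origin 5 mm below forceps_grip, same axes. The heel (pivot of both legs) is 105 mm behind. 45 mm behind, a guide pin on the left leg runs through an eyelet on the right leg and carries a dark engraved line; its end stands up to 13 mm out.
- rest: Grey plastic forceps rest, fixed, 150 x 70 mm base 6 mm thick; origin on the bench under the forceps' grip point, x along the forceps. Two cross bars, 38 mm ahead and 85 mm behind the origin, 8 mm thick, carry the forceps with their underside 36 mm above the bench; small lips 30 mm to either side rise 8 mm higher.
- weight_mid: The middle-sized of the three stainless knob weights, 100 g: 24 mm diameter body 21 mm high, neck 9 mm diameter and 12 mm high, knob 20 mm diameter and 8 mm high (41 mm in all). Origin at the centre of its foot. It stands on the wooden stand, in any of the three places.
- weight_mid_neck (a point): Middle of the neck of the 100 g weight, on its axis, 27 mm above its foot.
- weight_mid_foot (a point): Centre of the underside of the 100 g weight.
- weight_small: Small knob weight, 50 g, 19 mm diameter, 33 mm high, on the stand; origin at the centre of its foot.
- weight_large: Large knob weight, 200 g, 31 mm diameter, 52 mm high, on the stand; origin at the centre of its foot.
- stand: Wooden weight stand, fixed, 75 x 200 mm, 30 mm high; origin under its centre, its long side along its y axis. The three weights stand in a row on its middle line, 62 mm apart.
- balance: White top-pan balance, fixed, about 280 x 200 mm, its casing 58 mm high; origin on the bench under the middle of the pan, its front with the display towards its -x (178 mm in front of the pan's middle).
- pan (a point): Centre of the balance's round steel pan, 132 mm diameter, on its upper face, 72 mm above the bench.

How it is judged:
By the outcome, as a careful person would: the job done as asked, in the order asked, and still so for the second after the job is handed in, while the arm keeps its last pose, push and grip.
It also fails if it takes over 58 s, if anything falls off the work surface, if the arm or the gripper's body presses on something with over 40 N, if the wrist force passes 120 N, or if a joint passes its speed limit or range.

## Robot

A 6-joint arm with a two-finger parallel gripper is mounted at the origin on the work surface. World frame = base frame: x ahead of the robot, y to its left, z up, the work surface at z = 0. Lengths are in m, angles in rad, forces in N, time in s.
With the tool pointing down it reaches from about 0.25 to 0.8 m from the base axis. Payload 8.5 kg.
Tool frame: the origin (TCP) lies midway between the tips of the shut fingers; the grasp point (between the pads) lies hold_point_z behind it (hold_point_z is the distance from the TCP to the grasp point, in m); x points along the fingers, y is the direction in which the jaws open and shut, and the axes are right-handed (so a half turn about x gives the same grasp; the last joint's range is limited). The gripper opens to 85 mm and grips with 20 to 120 N. Pads are 22 mm wide; open, the fingers measure 114 mm over their backs; the gripper's body (76 mm by 85 mm) begins 54 mm behind the grasp point. The pads swing forward as they close: fully open they stand 13 mm farther back than shut.
Start: joints at [-1.165, 0.238, -0.013, 1.319, 0, 1.571], TCP at [0.207, -0.482, 0.231] pointing down, gripper open.
Joint ranges: [-2.66, 2.66], [-1.03, 1.9], [-1.14, 1.46], [-1.82, 2.27], [-1.45, 1.34], [-3.14, 3.14]. Speed limits (rad/s): [2.22, 2.22, 2.79, 3.14, 3.14, 3.14].

## Interface

Orientations are given as a unit quaternion [x, y, z, w].
In Python, from plant import sense, snapshot, finish_job, search_frame, masks_of, tip_of, hold_point_z gives the robot as it stands.
- The arm moves only by the shell command python3 -m jog 'ROWS' [FORCE]. ROWS is JSON, a list of rows, each a list of 3 entries, a list of its own where there are three numbers: the shift along the world's x, y, z in cm, then the turn, a rotation vector about the world's x, y, z in rad, then the opening, from 0 (shut) to 1 (fully open). A call has exactly 8 rows; each row is the pose to reach, as a shift and turn from the pose measured when the call began; what a row does not reach only later rows make up. A row lasts 1/10 s, in which the tool goes at most 50 mm and 8.59 degrees, less where a joint would pass 70% of its speed; a pose out of reach is approached as far as the arm can. A call with a gripper value outside its range is refused whole. The fingers move at their own pace and stop on an object; FORCE is the grip in N (left out, the last holds). Time passes only in rows, so rows that repeat a pose let the fingers close, or fill a call up. It gives the time, the measured TCP pose, the force and the opening at its end, in the units of the state.
- sense(): the state, without advancing time (a new reading comes with each control period).
- snapshot(name): name is "scene" or "top" or "wrist"; returns a dict with "img" (420x560x3 uint8, red, green, blue), "z_map" (420x560 float32, m along the optical axis (not along the pixel's ray), 0 where there is no reading), "camera_matrix" (3x3 intrinsics, pixels), "D" ([k1, k2, p1, p2, k3] as OpenCV has them; the pictures are not rectified), "R" (3x3) and "t" (3): a world point X has camera coordinates R X + t. Camera axes: x right, y down, z forward; pixel columns grow to the right and rows downward; lengths in m; the calibration is good to about 2 mm. A picture is of the moment at which its call begins.
- finish_job(): hands the job in, once; it reports no verdict.
Trained networks look in a picture, given as the dict that the camera call returned (one of the last four; its "shot" number tells which), for a name from the list of things; names that differ only in an ending like _2 or _b are one class to them, and where a whole thing is asked for, a point or a joint stands for the part that bears it (a point fixed in the world has none). Each returns a list of dicts, best first, with "p" (0 to 1); they miss things now and then, are a little off and sometimes report something else, mostly with a low value. They report only what shows in the picture. A call takes as long as a camera call.
- search_frame(picture, thing): "extent" ([centre column, centre row, width, height] as shares, 0 to 1, of the picture: columns of its width, rows of its height, round what is visible of it).
- masks_of(picture, thing): "region" (420x560 bool, what is visible of it) and "extent" ([centre column, centre row, width, height] as shares, 0 to 1, of the picture: columns of its width, rows of its height, round what is visible of it).
- tip_of(picture, thing): "xy" ([column, row] as shares, 0 to 1, of the picture: columns of its width, rows of its height: a listed point, or the origin of a listed thing).
The state is a dict: "time": time; "joints": joint angles; "qd": joint speeds; "tau": joint torques, N m; "eef_pos": TCP position; "orientation": TCP orientation; "force": force on the tool from outside, world axes, zero at the start; "torque": the same for the moment, N m; "gripper_width": finger opening in m.
Only numpy, scipy, OpenCV 4.12 (cv2) and the standard library are available. Lean on these libraries where they do the work, as an engineer would, in place of code of your own. Each camera call takes 0.05 s, during which the arm holds its last target.

## Working session

There is one attempt and no reset: what is moved stays moved. The work goes in short steps, Python scripts to look and compute and a shell command to move; the robot and the scene stay as the last step left them, time stands still between calls to the robot, and variables do not carry over. Pictures are saved under pics/ and viewed, and the job is handed in when it is done.

```bash
ls; mkdir -p pics; python3 - <<'E'
from plant import *
import plant,cv2
s=sense(); print(s, hold_point_z)
for n in ["scene","top","wrist"]:
    p=snapshot(n); cv2.imwrite(f"pics/{n}0.png",p["img"][:,:,::-1])
    print(n,p["camera_matrix"].tolist(),p["D"],p["R"].tolist(),p["t"])
E
```

```text
pics
{'time': 0.0, 'joints': array([-1.16499541e+00,  2.38765184e-01, -1.42637384e-02,  1.31920082e+00,
       -8.42278065e-06,  1.57079312e+00]), 'qd': array([ 0.00040111, -0.00185402,  0.00021088,  0.00058466, -0.00219256,
       -0.00082145]), 'tau': array([ 1.22141846e-03, -5.38775468e+01,  3.46437657e+01,  1.84164470e-02,
        7.44013755e-05,  2.55440187e-05]), 'eef_pos': array([ 0.20707736, -0.4819764 ,  0.23068212]), 'orientation': array([-0.6924959 , -0.14298676,  0.69270598, -0.14199517]), 'force': array([-0.37368502,  0.03381131, -0.32816507]), 'torque': array([-0.04904447,  0.03729242,  0.01457056]), 'gripper_width': 0.0853496830975691} 0.0187
scene [[454.6857169959748, 0.0, 274.2975521206129], [0.0, 454.6857169959748, 205.78202579559724], [0.0, 0.0, 1.0]] [0.05221976 0.         0.         0.         0.        ] [[0.6926131178641701, 0.721088031764445, -0.017863913584432595], [0.4274659185574401, -0.43028240552290026, -0.7950659972412795], [-0.5809991027827128, 0.543036925027668, -0.606259796310276]] [-0.35143055 -0.13535294  1.22284258]
top [[478.309378659878, 0.0, 278.5646933083733], [0.0, 478.309378659878, 207.0426601089967], [0.0, 0.0, 1.0]] [-0.15104311  0.          0.          0.          0.        ] [[0.030684295580759097, -0.9995235000136242, -0.0033536435748400357], [-0.9984555096679194, -0.030495694347644785, -0.04643929198459018], [0.046314891973182955, 0.004773420866577786, -0.9989154845304696]] [-0.01004605  0.50222996  0.92258759]
wrist [[337.07295564924004, 0.0, 283.07005047668804], [0.0, 337.07295564924004, 207.93331513953436], [0.0, 0.0, 1.0]] [-0.08589004  0.          0.          0.          0.        ] [[0.39496161775854166, -0.9186976208772242, -4.349808903207434e-05], [-0.8711432691412521, -0.3745323375920645, 0.31754516643733655], [-0.2917442803680092, -0.12538025958001503, -0.9482431467615257]] [-0.52462178 -0.04089813  0.38072487]
```

View pics/scene0.png

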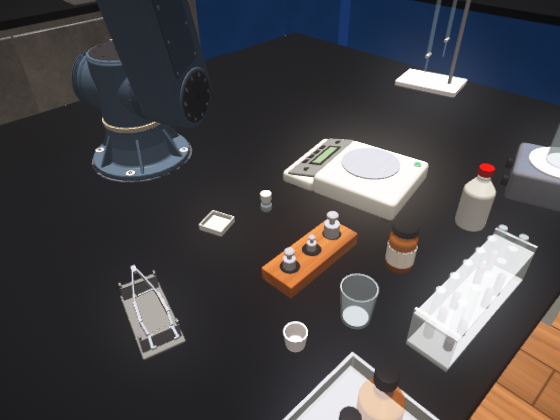

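View pics/top0.png

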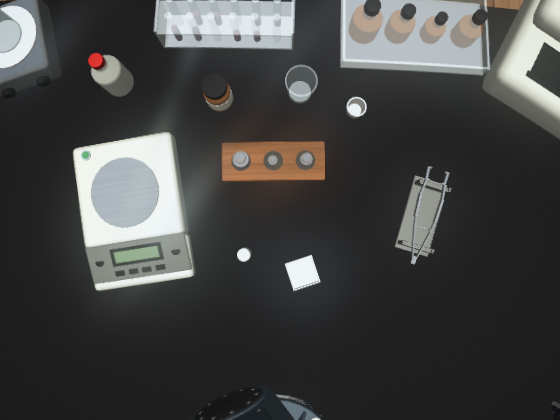

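```bash
cat > h.py <<'E'
import numpy as np,cv2
from plant import *
def ray(p,uv):
    u=cv2.undistortPoints(np.array([[uv]],float),p["camera_matrix"],p["D"])[0,0]
    return np.array([u[0],u[1],1.])
def at_z(p,uv,z):
    r=p["R"].T@ray(p,uv); c=-p["R"].T@p["t"]
    return c+r*(z-c[2])/r[2]
def depth(p,uv):
    z=p["z_map"][int(round(uv[1])),int(round(uv[0]))]
    return p["R"].T@(ray(p,uv)*z-p["t"])
def cloud(p,mask):
    v,u=np.nonzero(mask&(p["z_map"]>0)); z=p["z_map"][v,u]
    q=cv2.undistortPoints(np.stack([u,v],1).astype(float)[:,None],p["camera_matrix"],p["D"])[:,0]
    X=np.c_[q*z[:,None],z]
    return (X-p["t"])@p["R"]
def proj(p,X):
    rv=cv2.Rodrigues(p["R"])[0]
    return cv2.projectPoints(np.array(X,float).reshape(-1,3),rv,p["t"],p["camera_matrix"],p["D"])[0][:,0]
def px(xy): return np.array([xy[0]*560,xy[1]*420])
E
python3 - <<'E'
from h import *
np.set_printoptions(precision=4,suppress=True)
Z=dict(forceps_grip=.041,fork_centre=.041,fork_left=.041,fork_right=.041,forceps=.036,rest=0,weight_mid=.03,weight_mid_neck=.057,weight_small=.03,weight_large=.03,stand=0,balance=0,pan=.072)
for n in ["top","scene"]:
    p=snapshot(n)
    for k,z in Z.items():
        r=tip_of(p,k)
        for q in r[:2]: print(n,k,round(q["p"],2),px(q["xy"]).round(1),at_z(p,px(q["xy"]),z)[:2])
E
```

```text
top forceps_grip 0.7 [122.9 194.1] [0.5168 0.306 ]
top forceps_grip 0.57 [427.1 207.1] [ 0.5095 -0.2797]
top fork_centre 0.81 [434.5 175. ] [ 0.5719 -0.2936]
top fork_left 0.6 [427.2 171. ] [ 0.5792 -0.2791]
top fork_left 0.18 [304.4 162.8] [ 0.5867 -0.0414]
top fork_right 0.81 [444.7 179.1] [ 0.5648 -0.314 ]
top fork_right 0.62 [436.  176.2] [ 0.5698 -0.2966]
top forceps 0.64 [428.5 204.9] [ 0.5141 -0.284 ]
top rest 0.93 [423.6 206.6] [ 0.5126 -0.2851]
top weight_mid 0.7 [306.3 160.8] [ 0.5922 -0.0455]
top weight_mid 0.68 [304.6 162.1] [ 0.5896 -0.0422]
top weight_mid_neck 0.7 [304.7 158.6] [ 0.5924 -0.041 ]
top weight_small 0.63 [271.8 160. ] [0.5917 0.021 ]
top weight_small 0.63 [306.5 162.9] [ 0.5881 -0.0459]
top weight_large 0.75 [245.6 159.4] [0.5915 0.0716]
top stand 0.98 [271.8 161.3] [0.5935 0.0216]
top balance 0.98 [139.4 195.3] [0.5179 0.2855]
top balance 0.65 [269.9 162.5] [0.591  0.0253]
top pan 0.58 [121.2 193.8] [0.5153 0.2989]
scene forceps_grip 0.9 [151.1 309.2] [ 0.5081 -0.2799]
scene forceps_grip 0.56 [364.1 188.2] [0.5449 0.2418]
scene fork_left 0.55 [173.2 332.1] [ 0.5721 -0.2798]
scene fork_right 0.64 [153.1 345.4] [ 0.5711 -0.3149]
scene forceps 0.71 [152.8 312.1] [ 0.5111 -0.2795]
scene rest 0.64 [156.2 329.5] [ 0.5167 -0.2838]
scene weight_mid 0.54 [287.1 266.8] [ 0.5894 -0.0453]
scene weight_mid_neck 0.7 [151.7 340.8] [ 0.5746 -0.3163]
scene weight_mid_neck 0.57 [285.5 257. ] [ 0.589  -0.0491]
scene weight_large 0.75 [330.4 233. ] [0.5837 0.0832]
scene stand 0.84 [310.4 261.9] [0.5909 0.0176]
scene stand 0.31 [365.2 185.6] [0.5074 0.302 ]
scene balance 0.6 [366.5 186. ] [0.5108 0.3028]
scene pan 0.68 [371. 161.] [0.5146 0.302 ]
```

```bash
python3 - <<'E'
from h import *
np.set_printoptions(precision=4,suppress=True)
t=snapshot("top"); s=snapshot("scene"); 
a=cv2.resize(t["img"][150:280,380:470],None,fx=4.4,fy=4.4,interpolation=cv2.INTER_CUBIC)
b=cv2.resize(s["img"][255:365,100:200],None,fx=4,fy=4,interpolation=cv2.INTER_CUBIC)
H=max(a.shape[0],b.shape[0]); im=np.zeros((H,a.shape[1]+b.shape[1],3),np.uint8)
im[:a.shape[0],:a.shape[1]]=a; im[:b.shape[0],a.shape[1]:]=b
cv2.imwrite("pics/z1.png",im[:,:,::-1]); print(im.shape)
c=cv2.resize(s["img"][200:300,250:370],None,fx=5,fy=5,interpolation=cv2.INTER_CUBIC)
cv2.imwrite("pics/z2.png",c[:,:,::-1])
for n,p in(("top",t),("scene",s)):
  for k in ["forceps","rest","weight_mid","weight_small","weight_large","stand","balance"]:
    for q in masks_of(p,k)[:2]:
      C=cloud(p,q["region"])
      if len(C)<5: continue
      rr=cv2.minAreaRect(C[:,:2].astype(np.float32)*1000)
      print(n,k,round(q["p"],2),len(C),"zpct",np.percentile(C[:,2],[5,50,95]),"mean",C.mean(0),rr)
E
```

```text
(572, 796, 3)
top forceps 0.89 577 zpct [0.005 0.044 0.049] mean [ 0.5009 -0.2818  0.0399] ((492.45159912109375, -283.7729187011719), (64.80524444580078, 192.51768493652344), 74.15264892578125)
top rest 0.75 1943 zpct [0.0028 0.006  0.0364] mean [ 0.494  -0.2735  0.0098] ((494.3216857910156, -279.6926574707031), (73.15229797363281, 150.47879028320312), 75.23173522949219)
top weight_mid 0.58 119 zpct [0.0462 0.0688 0.0724] mean [ 0.5899 -0.0429  0.0634] ((591.041748046875, -43.18830490112305), (20.1219482421875, 17.764127731323242), 1.0588703155517578)
top weight_small 0.46 44 zpct [0.0454 0.0607 0.0642] mean [0.5867 0.0199 0.0577] ((586.909423828125, 19.61557960510254), (11.791549682617188, 10.820024490356445), 45.7867431640625)
top weight_large 0.75 217 zpct [0.0424 0.0788 0.0829] mean [0.5848 0.0771 0.0688] ((586.459716796875, 77.46820831298828), (24.6137752532959, 27.99158477783203), 45.859256744384766)
top stand 0.79 3718 zpct [0.0256 0.0295 0.0325] mean [0.5891 0.0174 0.029 ] ((593.311279296875, 18.06859588623047), (83.17060089111328, 205.17767333984375), 1.5835529565811157)
top
[... 940 characters left out ...]
zpct [0.0051 0.0085 0.0452] mean [ 0.5001 -0.2822  0.0172] ((485.451416015625, -275.3163757324219), (72.08902740478516, 201.47470092773438), 74.25907135009766)
scene stand 0.88 3043 zpct [0.0087 0.0315 0.0338] mean [ 0.6019 -0.0001  0.028 ] ((579.0783081054688, 19.61376953125), (98.22898864746094, 204.12384033203125), 2.55283260345459)
scene stand 0.3 271 zpct [0.033  0.0524 0.0735] mean [ 0.5943 -0.0445  0.0538] ((577.6572875976562, -28.121212005615234), (21.940879821777344, 66.65328979492188), 44.0245361328125)
scene balance 0.65 7318 zpct [0.0214 0.0587 0.0747] mean [0.5116 0.2599 0.0538] ((457.7903747558594, 329.61224365234375), (316.6058349609375, 297.4390869140625), 10.376450538635254)
```

View pics/z1.png

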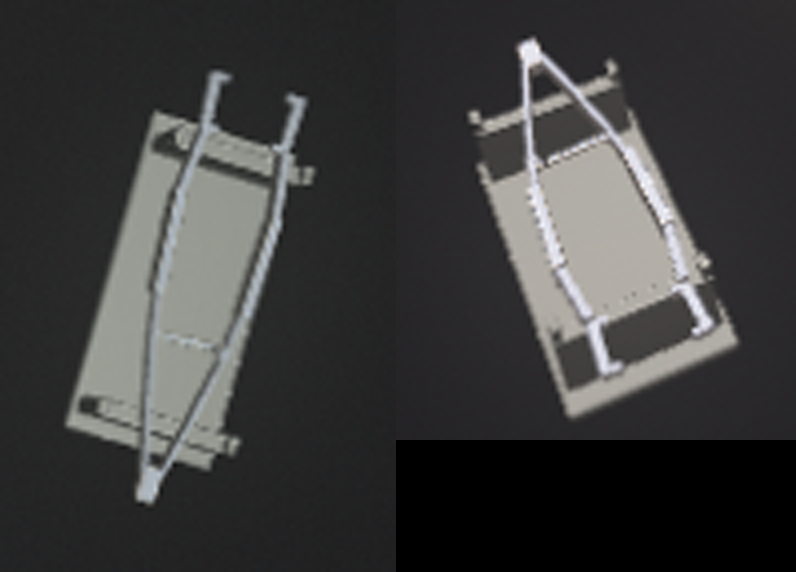

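View pics/z2.png

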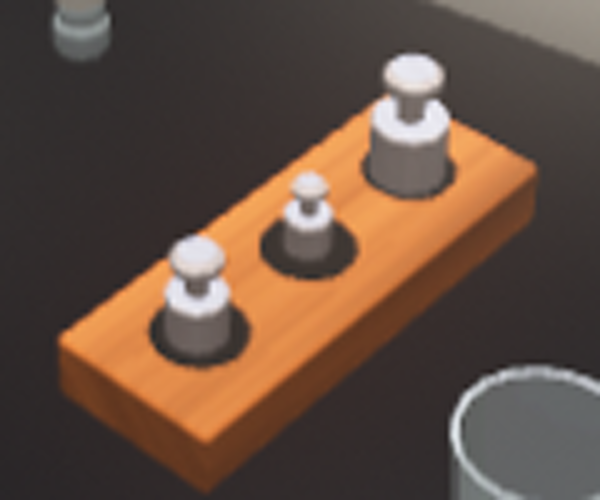

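```bash
cat >> h.py <<'E'
from scipy.spatial.transform import Rotation as Ro
def tool():
    s=sense(); M=Ro.from_quat(s["orientation"]).as_matrix(); return s,M
def over(p,X0,yaw,gap=.034,zc=.041):
    # forceps model points -> pixels
    c,s_=np.cos(yaw),np.sin(yaw); R=np.array([[c,-s_,0],[s_,c,0],[0,0,1]])
    h=gap/2
    L=[(-.105,0,.0045),(-.025,.0235-.0065*(1-1)*0,.0045),(.018,.0235,.0045),(.047,h,.002),(.073,h,.002)]
    pts=[L[0]]+L[1:]+[(x,-y,z) for x,y,z in L[1:]]
    return proj(p,(np.array(pts)@R.T)+np.array(X0))
E
python3 - <<'E'
from h import *
np.set_printoptions(precision=4,suppress=True)
s,M=tool(); print(M, "yaw y", np.degrees(np.arctan2(M[1,1],M[0,1])))
t=snapshot("top"); sc=snapshot("scene")
T=lambda a,b:(380+a/4.4,150+b/4.4)
S=lambda a,b:(100+(a-396)/4,255+b/4)
print("heel top",at_z(t,T(147,487),.045),"scene",at_z(sc,S(529,50),.0435))
print("toeL top",at_z(t,T(217,77),.043),"scene",at_z(sc,S(607,371),.043))
print("toeR top",at_z(t,T(296,100),.043),"scene",at_z(sc,S(705,330),.043))
E
```

```text
[[-0.      0.3947 -0.9188]
 [ 0.0001 -0.9188 -0.3947]
 [-1.     -0.0001 -0.    ]] yaw y -66.74970069829567
heel top [ 0.4067 -0.2539  0.045 ] scene [ 0.404  -0.2523  0.0435]
toeL top [ 0.5859 -0.2825  0.043 ] scene [ 0.5758 -0.3181  0.043 ]
toeR top [ 0.5771 -0.3184  0.043 ] scene [ 0.5865 -0.2816  0.043 ]
```

```bash
python3 -m jog '[[[4,2.7,-1],[0,0,-0.09],1],[[8,5.3,-2],[0,0,-0.18],1],[[12,8,-3],[0,0,-0.27],1],[[16,10.6,-4],[0,0,-0.36],1],[[20,13.2,-5],[0,0,-0.45],1],[[24,15.9,-6],[0,0,-0.54],1],[[28,18.5,-7],[0,0,-0.62],1],[[30.4,20.1,-8],[0,0,-0.668],1]]'
python3 - <<'E'
from h import *
np.set_printoptions(precision=4,suppress=True)
p=snapshot("wrist"); cv2.imwrite("pics/w1.png",p["img"][:,:,::-1])
s,M=tool(); print(s["eef_pos"],M[:,1],np.degrees(np.arctan2(M[1,1],M[0,1])))
for k,z in dict(forceps_grip=.041,fork_centre=.041,fork_left=.041,fork_right=.041,forceps=.036).items():
    for q in tip_of(p,k)[:2]: print(k,round(q["p"],2),px(q["xy"]),at_z(p,px(q["xy"]),z))
E
```

```text
time: 3.25
eef_pos: [0.5138, -0.2792, 0.1508]
orientation: [0.701, -0.093, -0.701, -0.093]
force: [-0.6, -1.3, -0.2]
gripper_width: 0.0852
[ 0.5157 -0.2775  0.149 ] [-0.2607 -0.9654 -0.002 ] -105.1102887014631
fork_left 0.91 [262.304 125.286] [ 0.5774 -0.2803  0.041 ]
fork_right 0.88 [310.52  129.108] [ 0.5655 -0.3138  0.041 ]
```

View pics/w1.png

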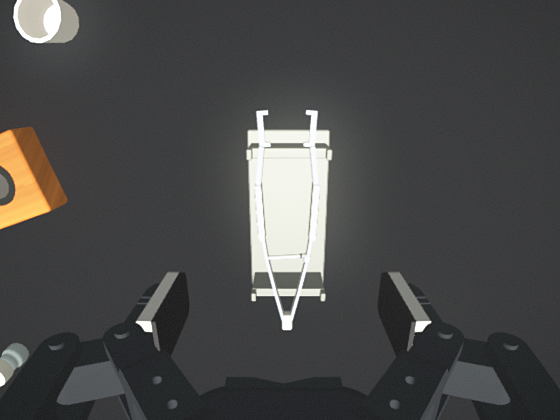

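```bash
python3 - <<'E'
from h import *
np.set_printoptions(precision=4,suppress=True)
s,M=tool(); print(s["time"],s["eef_pos"],s["qd"])
p=snapshot("wrist")
for n,uv,z in (("heel",(287,323),.045),("L",(262,112),.043),("R",(312,112),.043)): print(n,at_z(p,uv,z))
im=cv2.resize(p["img"][90:350,230:350],None,fx=2.3,fy=2.3,interpolation=cv2.INTER_CUBIC)
cv2.imwrite("pics/w2.png",im[:,:,::-1])
E
```

```text
3.55 [ 0.5106 -0.2819  0.1516] [-0.0129 -0.0081  0.0005  0.0007 -0.0001  0.0039]
heel [ 0.4037 -0.2567  0.045 ]
L [ 0.5833 -0.2854  0.043 ]
R [ 0.5739 -0.3204  0.043 ]
```

View pics/w2.png

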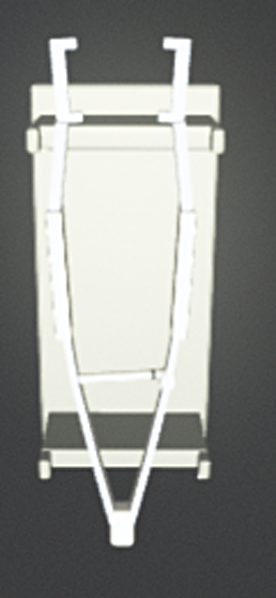

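```bash
python3 -m jog '[[[0.1,-0.1,-2],[0,0,0],1],[[0.2,-0.17,-4.5],[0,0,0],1],[[0.2,-0.17,-7],[0,0,0],1],[[0.2,-0.17,-9],[0,0,0],0.85],[[0.2,-0.17,-11],[0,0,0],0.8],[[0.2,-0.17,-12.6],[0,0,0],0.75],[[0.2,-0.17,-12.6],[0,0,0],0.7],[[0.2,-0.17,-12.6],[0,0,0],0.7]]' 40
python3 - <<'E'
from h import *
np.set_printoptions(precision=4,suppress=True)
p=snapshot("wrist"); cv2.imwrite("pics/w3.png",p["img"][:,:,::-1])
s,M=tool(); print(s["time"],s["eef_pos"],s["force"],M)
E
```

```text
time: 4.4
eef_pos: [0.512, -0.2847, 0.0265]
orientation: [0.701, -0.093, -0.701, -0.093]
force: [-0.3, 0.2, 0.4]
gripper_width: 0.0596
4.45 [ 0.5126 -0.2847  0.0269] [-1.0309  0.5407 -0.3023] [[ 0.0015 -0.2608 -0.9654]
 [-0.001  -0.9654  0.2608]
 [-1.      0.0006 -0.0017]]
```

View pics/w3.png

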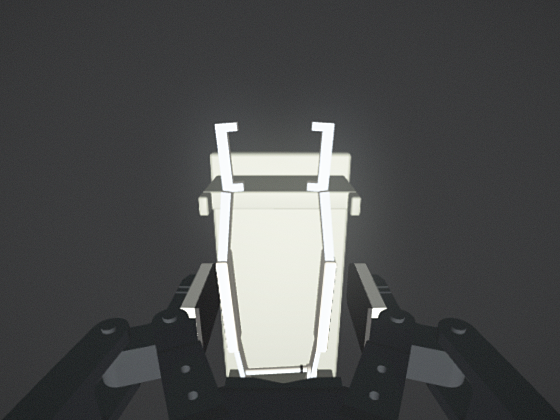

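```bash
python3 -m jog '[[[0.08,0.29,-0.15],[0,0,0],0.7],[[0.08,0.29,-0.15],[0,0,0],0.7],[[0.08,0.29,-0.15],[0,0,0],0.65],[[0.08,0.29,-0.15],[0,0,0],0.6],[[0.08,0.29,-0.15],[0,0,0],0.57],[[0.08,0.29,-0.15],[0,0,0],0.54],[[0.08,0.29,-0.15],[0,0,0],0.51],[[0.08,0.29,-0.15],[0,0,0],0.51]]' 40
python3 - <<'E'
from h import *
np.set_printoptions(precision=4,suppress=True)
p=snapshot("wrist"); cv2.imwrite("pics/w4.png",p["img"][:,:,::-1])
s,M=tool(); print(s["time"],s["eef_pos"],s["force"],s["torque"],s["gripper_width"])
for k in("fork_left","fork_right"):
    for q in tip_of(p,k)[:1]: print(k,round(q["p"],2),px(q["xy"]),at_z(p,px(q["xy"]),.041))
E
```

```text
time: 5.25
eef_pos: [0.5138, -0.2821, 0.0263]
orientation: [0.702, -0.093, -0.7, -0.093]
force: [-1.1, 0.3, 7.3]
gripper_width: 0.0438
5.3 [ 0.5138 -0.2821  0.0263] [-0.7895  1.0146  7.2647] [0.0818 0.1982 0.0152] 0.044037768604725025
fork_left 0.78 [247.072 157.92 ] [ 0.5747 -0.2838  0.041 ]
fork_right 0.81 [320.376 162.918] [ 0.5655 -0.3105  0.041 ]
```

View pics/w4.png

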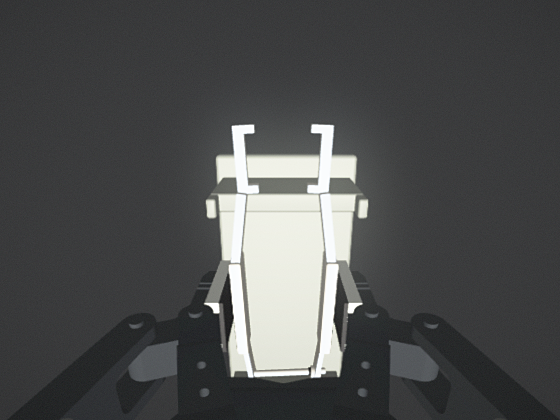

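```bash
python3 -m jog '[[[0,0,0.5],[0,0,0],0.51],[[0,0,1],[0,0,0],0.51],[[0,0,1.8],[0,0,0],0.51],[[0,0,2.8],[0,0,0],0.51],[[0,0,3.8],[0,0,0],0.51],[[0,0,4.8],[0,0,0],0.51],[[0,0,5.6],[0,0,0],0.51],[[0,0,6],[0,0,0],0.51]]' 40
python3 - <<'E'
from h import *
np.set_printoptions(precision=4,suppress=True)
p=snapshot("wrist"); q=snapshot("scene")
im=np.zeros((420,800,3),np.uint8)
im[:,:380]=p["img"][:,90:470]; im[:,380:]=cv2.resize(q["img"][200:350,80:230],(420,420),interpolation=cv2.INTER_CUBIC)
cv2.imwrite("pics/w5.png",im[:,:,::-1])
s,M=tool(); print(s["time"],s["eef_pos"],s["force"],s["torque"],s["gripper_width"])
E
```

```text
time: 6.2
eef_pos: [0.5142, -0.2823, 0.0875]
orientation: [0.702, -0.094, -0.7, -0.092]
force: [0.1, -0.1, -0.4]
gripper_width: 0.0439
6.3 [ 0.5141 -0.2822  0.087 ] [-0.363   0.3148 -0.6849] [ 0.0435  0.0231 -0.0305] 0.043649976727781765
```

View pics/w5.png

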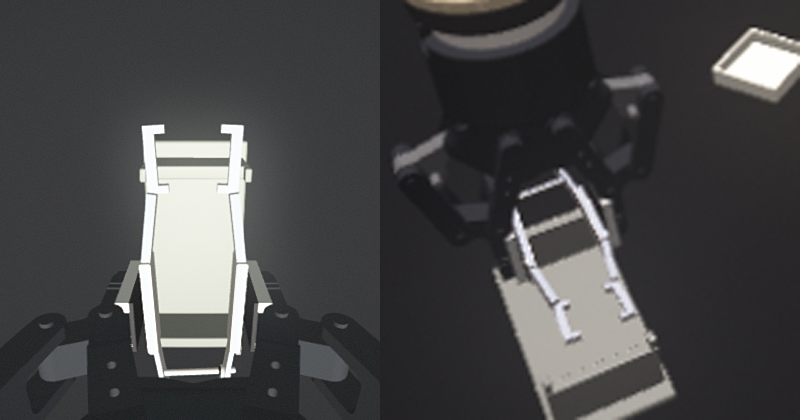

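```bash
python3 -m jog '[[[-1,1.5,0.6],[0,0,0.01],0.51],[[-2,4,1.3],[0,0,0.04],0.51],[[-2.8,8,1.3],[0,0,0.08],0.51],[[-2.8,12,1.3],[0,0,0.13],0.51],[[-2.8,16,1.3],[0,0,0.18],0.51],[[-2.8,20,1.3],[0,0,0.22],0.51],[[-2.8,22.8,1.3],[0,0,0.25],0.51],[[-2.8,23.8,1.3],[0,0,0.26],0.51]]' 40
python3 -m jog '[[[0,0,0],[0,0,0],0.51],[[0,0,0],[0,0,0],0.51],[[0,0,0],[0,0,0],0.51],[[0,0,0],[0,0,0],0.51],[[0,0,0],[0,0,0],0.51],[[0,0,0],[0,0,0],0.51],[[0,0,0],[0,0,0],0.51],[[0,0,0],[0,0,0],0.51]]'
python3 - <<'E'
from h import *
np.set_printoptions(precision=4,suppress=True)
p=snapshot("wrist"); q=snapshot("scene")
im=np.zeros((420,800,3),np.uint8)
im[:,:380]=p["img"][:,90:470]; im[:,380:]=cv2.resize(q["img"][160:310,210:360],(420,420),interpolation=cv2.INTER_CUBIC)
cv2.imwrite("pics/w6.png",im[:,:,::-1])
s,M=tool(); print(s["time"],s["eef_pos"],s["force"],s["torque"],s["gripper_width"]);print(M)
zf=s["eef_pos"][2]+.0147
for n,c in(("w",p),("s",q)):
  for k,z in(("fork_left",zf),("fork_right",zf),("weight_mid_neck",.057),("weight_mid",.03)):
    for r in tip_of(c,k)[:1]: print(n,k,round(r["p"],2),px(r["xy"]),at_z(c,px(r["xy"]),z))
E
```

```text
time: 7.1
eef_pos: [0.4856, -0.042, 0.0997]
orientation: [0.708, -0.0, -0.706, 0.0]
force: [-0.2, -0.6, -0.6]
gripper_width: 0.0437
time: 7.9
eef_pos: [0.4856, -0.0421, 0.0997]
orientation: [0.708, -0.0, -0.706, 0.0]
force: [-0.9, 1.1, -0.1]
gripper_width: 0.0437
8.0 [ 0.4856 -0.042   0.0997] [ 0.073   0.6714 -0.8327] [-0.0172 -0.019   0.0493] 0.04350136540382067
[[ 0.0033 -0.0005 -1.    ]
 [-0.0008 -1.      0.0005]
 [-1.      0.0008 -0.0033]]
w fork_left 0.63 [245.672 155.694] [ 0.5458 -0.0275  0.1144]
w fork_right 0.75 [319.48 161.49] [ 0.5435 -0.0559  0.1144]
w weight_mid_neck 0.78 [284.088  45.192] [ 0.5933 -0.0425  0.057 ]
w weight_mid 0.57 [287.    52.29] [ 0.5931 -0.0444  0.03  ]
s fork_left 0.83 [275.688 214.914] [ 0.5416 -0.0265  0.1144]
s fork_right 0.44 [264.208 224.49 ] [ 0.5467 -0.0597  0.1144]
s weight_mid_neck 0.81 [290.92  255.906] [ 0.594  -0.0401  0.057 ]
s weight_mid 0.49 [290.024 267.918] [ 0.5952 -0.0436  0.03  ]
```

View pics/w6.png

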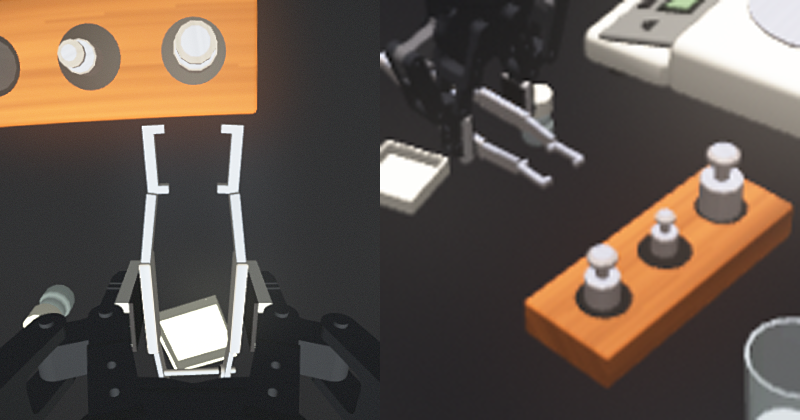

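```bash
python3 -m jog '[[[0,0,-0.6],[0,0,0],0.51],[[0,-0.05,-1.5],[0,0,0],0.51],[[0,-0.08,-2.5],[0,0,0],0.51],[[0,-0.08,-3.5],[0,0,0],0.51],[[0,-0.08,-4.5],[0,0,0],0.51],[[0,-0.08,-5.3],[0,0,0],0.51],[[0,-0.08,-5.7],[0,0,0],0.51],[[0,-0.08,-5.7],[0,0,0],0.51]]' 40
python3 - <<'E'
from h import *
np.set_printoptions(precision=4,suppress=True)
p=snapshot("wrist"); q=snapshot("scene")
im=np.zeros((420,800,3),np.uint8)
im[:,:380]=p["img"][:,90:470]; im[:,380:]=cv2.resize(q["img"][180:300,220:340],(420,420),interpolation=cv2.INTER_CUBIC)
cv2.imwrite("pics/w7.png",im[:,:,::-1])
s,M=tool(); print(s["time"],s["eef_pos"],s["force"],s["torque"],s["gripper_width"])
for n,c in(("w",p),("s",q)):
  for k in("fork_left","weight_mid"):
   for r in masks_of(c,k)[:1]:
    C=cloud(c,r["region"]); 
    if k[0]=="f":
      C=C[(C[:,0]>.53)&(C[:,0]<.562)]
    print(n,k,r["p"],len(C),np.percentile(C,[2,25,50,75,98],axis=0).tolist() if len(C) else "")
E
```

```text
time: 9.2
eef_pos: [0.4852, -0.0427, 0.042]
orientation: [0.708, -0.0, -0.706, 0.0]
force: [-0.4, 0.7, -0.5]
gripper_width: 0.0437
9.3 [ 0.4858 -0.0428  0.0428] [-0.7502  0.6059 -1.4644] [-0.0289 -0.0558 -0.0269] 0.04402119420128777
w fork_left 0.66 1023 [[0.5307886983967188, -0.03214002698080552, 0.05652124912129237], [0.5350666877435413, -0.028291950022933995, 0.05914370571253383], [0.5437104653857981, -0.02702016660714211, 0.059684005331978186], [0.5525521590746779, -0.02569970884389381, 0.0601797072981485], [0.5571744071807117, -0.02414971677643514, 0.06288065718821992]]
w weight_mid 0.92 3449 [[0.5816600978502332, -0.053418368598705794, 0.032056847752272764], [0.585478716526023, -0.04737712817242071, 0.052063574415422365], [0.5889059261346467, -0.04284775992034341, 0.07023981429158936], [0.5923089448479378, -0.038405447830764765, 0.07153896131511715], [0.5959106892461269, -0.03263629052798111, 0.07276456222789782]]
s fork_left 0.59 33 [[0.5308997085106206, -0.03287918913383333, 0.05704234436585631], [0.534274925044788, -0.028548645700108007, 0.06030353670645764], [0.5420908407755363, -0.027520045762125866, 0.06156574593898454], [0.5476350929584606, -0.026701278131805502, 0.062116491801134086], [0.5553803083703236, -0.024414264818052735, 0.0641536101504842]]
s weight_mid 0.72 259 [[0.5827430143268081, -0.05411790799330557, 0.03232810830191753], [0.59153745700062, -0.05049715562994745, 0.044589673940974], [0.5959498812295688, -0.04684548723650845, 0.052528187791060506], [0.6000147282356383, -0.04242165234322945, 0.06932810274246826], [0.6032947831239415, -0.032837170024996545, 0.07402413580825824]]
```

View pics/w7.png

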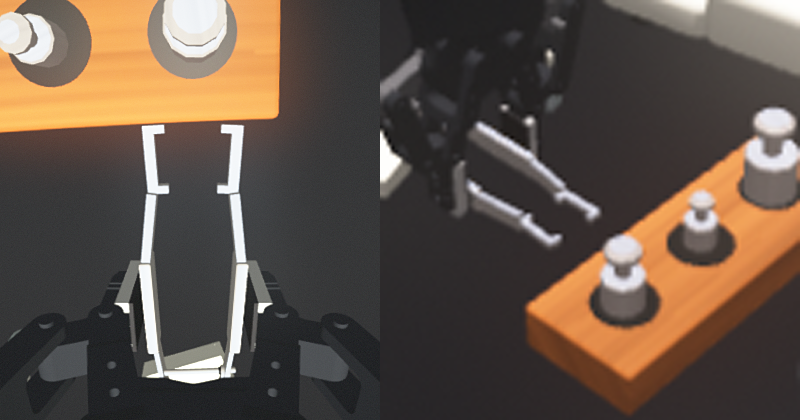

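```bash
python3 -m jog '[[[0.5,0,-0.08],[0,0,0],0.51],[[1.2,-0.02,-0.08],[0,0,0],0.51],[[2,-0.02,-0.08],[0,0,0],0.51],[[2.8,-0.02,-0.08],[0,0,0],0.51],[[3.5,-0.02,-0.08],[0,0,0],0.51],[[4.2,-0.02,-0.08],[0,0,0],0.51],[[4.7,-0.02,-0.08],[0,0,0],0.51],[[4.7,-0.02,-0.08],[0,0,0],0.51]]' 40
python3 - <<'E'
from h import *
np.set_printoptions(precision=4,suppress=True)
p=snapshot("wrist"); q=snapshot("scene")
im=np.zeros((420,800,3),np.uint8)
im[:,:380]=p["img"][:,90:470]; im[:,380:]=cv2.resize(q["img"][200:300,240:340],(420,420),interpolation=cv2.INTER_CUBIC)
cv2.imwrite("pics/w8.png",im[:,:,::-1])
s,M=tool(); print(s["time"],s["eef_pos"],s["force"],s["torque"],s["gripper_width"])
E
```

```text
time: 10.3
eef_pos: [0.5337, -0.043, 0.0422]
orientation: [0.709, -0.0, -0.706, 0.0]
force: [0.5, -0.2, -0.3]
gripper_width: 0.0435
10.4 [ 0.5327 -0.043   0.0421] [-0.4169 -0.6334 -0.9761] [0.0271 0.0605 0.0456] 0.04365469121806403
```

View pics/w8.png

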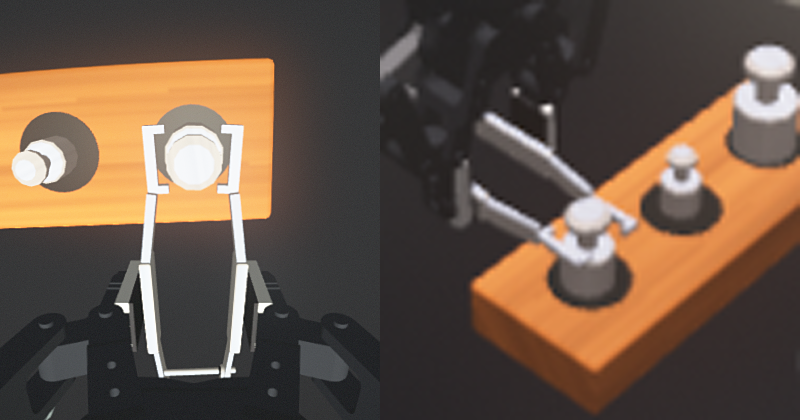

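```bash
python3 - <<'E'
from h import *
np.set_printoptions(precision=4,suppress=True)
p=snapshot("wrist")
for k in("fork_left","fork_right","weight_mid_neck","weight_mid"):
   for r in tip_of(p,k)[:1]: print(k,round(r["p"],2),px(r["xy"]),at_z(p,px(r["xy"]),.03 if k=="weight_mid" else .057))
r=masks_of(p,"weight_mid")[0]; C=cloud(p,r["region"]); print(r["p"])
K=C[C[:,2]>.066]; print(len(K),K.min(0),K.max(0),K.mean(0))
r=masks_of(p,"forceps")[0]; C=cloud(p,r["region"]); print(r["p"])
for a in(.56,.57,.58,.585,.59,.595,.6):
  for sg in(1,-1):
    D=C[(abs(C[:,0]-a)<.002)&(sg*(C[:,1]+.043)>0)]
    if len(D): print(a,sg,len(D),D[:,1].min(),D[:,1].max(),np.median(D[:,2]))
print(C.max(0))
E
```

```text
fork_left 0.7 [246.624 158.004] [ 0.592  -0.0287  0.057 ]
fork_right 0.82 [320.376 166.782] [ 0.5886 -0.0572  0.057 ]
weight_mid_neck 0.71 [319.48  163.884] [ 0.5897 -0.0568  0.057 ]
weight_mid 0.78 [283.304 144.312] [ 0.5936 -0.0429  0.03  ]
0.88
2402 [ 0.5837 -0.0526  0.0661] [ 0.6029 -0.0334  0.0738] [ 0.5939 -0.043   0.0708]
0.78
0.56 1 98 -0.026465032692164773 -0.022629400166604474 0.062272397776526725
0.56 -1 93 -0.06267162937737662 -0.05874478259499262 0.062343228075395496
0.57 1 110 -0.02774001036227961 -0.020763618875437543 0.06239188272761943
0.57 -1 93 -0.06113332393218464 -0.05419085039978639 0.062403858773675096
0.58 1 214 -0.03322295369474397 -0.020631189077419558 0.059768656740606455
0.58 -1 198 -0.05986195014351073 -0.05213020932172381 0.059884006728545755
0.585 1 120 -0.029146506449075762 -0.024931054381764933 0.05947124626953959
0.585 -1 111 -0.06014569567203072 -0.05627512914796244 0.05972846344693784
0.59 1 121 -0.028807083523551952 -0.024513334763834778 0.05977813917730212
0.59 -1 111 -0.05982506798882971 -0.05612747098906082 0.05984969933871372
0.595 1 124 -0.028593229502989148 -0.02425451742370111 0.059724892495825355
0.595 -1 109 -0.06014305489509133 -0.05642234496410257 0.05990657893091796
0.6 1 145 -0.03176503013188051 -0.0195563268719882 0.059843412700921125
0.6 -1 129 -0.06068334567526418 -0.05598506769352422 0.05998306747992095
[ 0.605  -0.0098  0.066 ]
```

```bash
python3 -m jog '[[[0.1,0,0],[0,0,0],0.51],[[0.1,0,0],[0,0,0],0.49],[[0.1,0,0],[0,0,0],0.47],[[0.1,0,0],[0,0,0],0.45],[[0.1,0,0],[0,0,0],0.43],[[0.1,0,0],[0,0,0],0.41],[[0.1,0,0],[0,0,0],0.4],[[0.1,0,0],[0,0,0],0.4]]' 40
cat > look.py <<'E'
from h import *
import sys
np.set_printoptions(precision=4,suppress=True)
p=snapshot("wrist")
a=cv2.resize(p["img"][100:390,220:350],None,fx=2,fy=2,interpolation=cv2.INTER_CUBIC)
b=cv2.resize(p["img"][350:390,225:345],(520,173),interpolation=cv2.INTER_CUBIC)
c=cv2.resize(p["img"][110:200,225:345],(520,390),interpolation=cv2.INTER_CUBIC)
im=np.zeros((580,790,3),np.uint8); im[:,:260]=a; im[:173,270:]=b; im[180:570,270:]=c
cv2.imwrite(sys.argv[1],im[:,:,::-1])
s,M=tool(); print(s["time"],s["eef_pos"],s["force"],s["torque"],s["gripper_width"])
r=masks_of(p,"forceps")[0]; C=cloud(p,r["region"]); print(r["p"])
C=(C-s["eef_pos"])
for a in(.05,.055,.06,.065):
    D=C[(abs(C[:,0]-a)<.002)&(C[:,2]<.022)]
    L=D[D[:,1]>0]; R=D[D[:,1]<0]
    if len(L)and len(R): print(a,"inner L,R",L[:,1].min(),R[:,1].max(),"gap",L[:,1].min()-R[:,1].max(),"mid-mid-3.9",np.median(L[:,1])-np.median(R[:,1])-.0039,"z",np.median(D[:,2]))
E
python3 look.py pics/w9.png
```

```text
time: 11.55
eef_pos: [0.5338, -0.043, 0.0424]
orientation: [0.709, -0.0, -0.706, 0.0]
force: [-0.6, 1.2, 0.0]
gripper_width: 0.0348
11.6 [ 0.5338 -0.043   0.0423] [ 0.2939  0.269  -1.1144] [ 0.0206 -0.0305  0.0113] 0.03424874376341142
0.67
0.05 inner L,R 0.004155509702385131 -0.004329894464074509 gap 0.00848540416645964 mid-mid-3.9 0.014112642954573852 z 0.01620443191330302
0.055 inner L,R 0.009900274069506762 -0.009997814473142005 gap 0.019898088542648767 mid-mid-3.9 0.017201761088944424 z 0.016222536413177703
0.06 inner L,R 0.010073170319333927 -0.00988105972858832 gap 0.019954230047922246 mid-mid-3.9 0.016936398121445956 z 0.016381957505028417
0.065 inner L,R 0.0077371688209891265 -0.006798078367288171 gap 0.014535247188277298 mid-mid-3.9 0.014855143674074065 z 0.01640484498076905
```

View pics/w9.png

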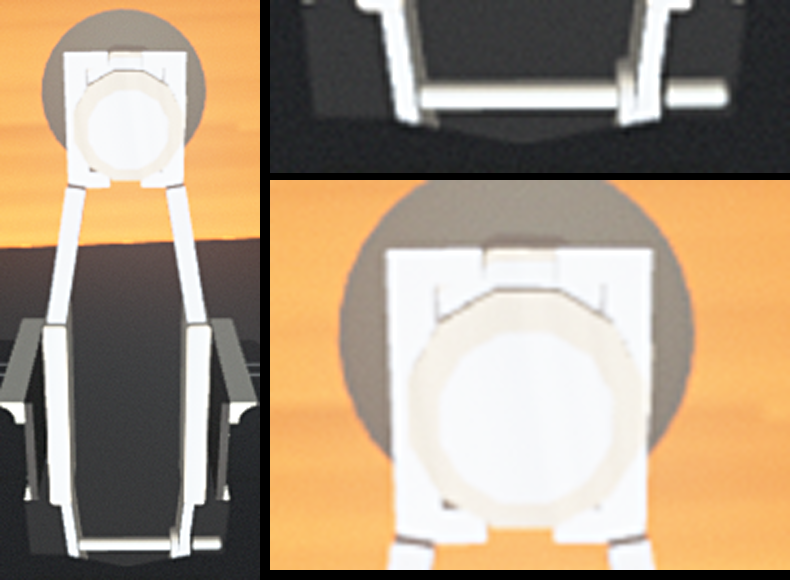

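```bash
python3 - <<'E'
from h import *
p=snapshot("wrist")
b=cv2.resize(p["img"][355:385,285:345],None,fx=13,fy=13,interpolation=cv2.INTER_NEAREST)
cv2.imwrite("pics/p1.png",b[:,:,::-1])
g=p["img"].mean(2)
for r in range(368,375): print(r,g[r,296:336].astype(int))
print("front", g[131,248:318].astype(int)); 
for r in (127,128,129,187,188,189,190,191): print(r,g[r,250:316].astype(int))
print(sense()["gripper_width"])
E
```

```text
368 [ 88  87  88  90  89  91  91  85  91 157 202 206 194 135 254 252 250 254
 252  73  64 109 107 109 109 112 111 111 110 112 114 111 116  98  67  53
  52  40  36  33]
369 [132 132 128 130 133 132 130 132 131 172 228 230 222 165 254 251 250 254
 251  76  86 151 148 148 148 151 152 150 151 154 156 159 161 138  82  51
  49  35  36  38]
370 [201 201 200 203 202 204 202 206 200 177 233 236 232 167 253 250 249 253
 243  73 112 212 215 212 213 213 214 214 217 215 215 220 221 191 115  57
  45  39  38  36]
371 [242 243 242 243 242 242 243 244 242 201 239 244 240 176 252 250 249 253
 240  81 147 252 247 246 245 245 245 245 245 245 245 246 251 239 145  58
  43  37  39  38]
372 [253 252 252 252 252 253 253 253 253 215 245 248 247 214 250 250 249 253
 248  99 177 255 255 254 254 254 254 254 254 254 254 254 255 253 166  66
  39  31  37  39]
373 [254 254 254 254 254 254 254 254 254 218 250 251 250 232 249 249 249 253
 254 104 171 255 254 253 252 252 252 252 251 252 252 252 253 237 143  55
  36  36  39  37]
374 [248 248 248 247 247 248 247 246 237 203 253 251 250 234 248 249 249 254
 255  91 114 18
[... 1870 characters left out ...]
238 238 237
 237 236 234 234 237 243 247 250 250 251 251 250 250 250 251 250 251 250
 250 250 250 251 251 252 251 231 186 183 183 184]
190 [185 186 186 200 245 254 253 253 252 251 252 251 251 251 250 250 250 250
 250 250 250 251 251 252 244 206 208 214 214 215 214 211 213 212 212 212
 211 212 210 211 231 248 250 251 251 250 250 250 250 250 250 251 251 251
 252 251 252 253 253 254 251 229 186 183 185 184]
191 [187 186 185 187 215 240 247 250 253 254 254 253 253 252 251 251 251 251
 251 251 251 251 252 252 246 200 183 187 188 186 187 187 189 189 187 188
 187 187 186 188 226 251 252 251 251 251 251 251 251 251 252 251 253 253
 254 254 254 247 243 239 225 195 181 183 185 184]
0.03453813834550065
```

View pics/p1.png

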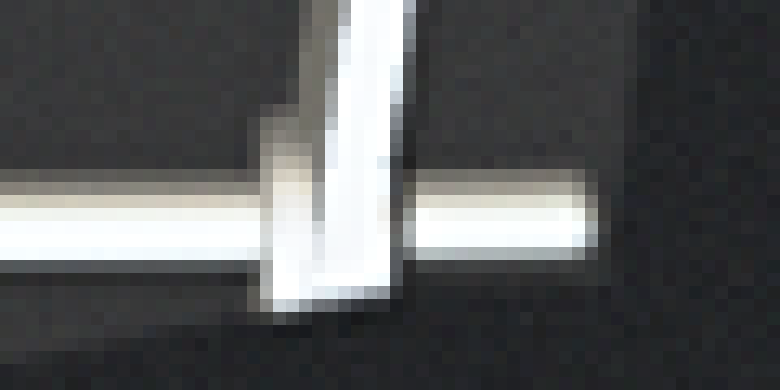

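```bash
cat > gap.py <<'E'
from h import *
p=snapshot("wrist"); g=p["img"].mean(2)
print("t",sense()["time"],"w",sense()["gripper_width"])
def edge(row,a,b,frac=.5,lo=None):
    v=g[row,a:b+1]; m=(v.min()+v.max())/2; i=np.nonzero(np.diff(np.sign(v-m)))[0][0]
    return a+i+(m-v[i])/(v[i+1]-v[i])
def tomm(row,u0,u1,z):
    a,b=[ray(p,(u,row))[0] for u in(u0,u1)]; return (b-a)*z*1000
for row in (126,127,128,150,160,170,191,190):
    l=edge(row,246,258); r=edge(row,306,320)
    zl=np.median(p["z_map"][row-1:row+2,int(l)+3:int(l)+6]); zr=np.median(p["z_map"][row-1:row+2,int(r)-5:int(r)-2])
    print(row,"outer",round(l,2),round(r,2),"z",zl,zr,"mm",tomm(row,l,r,(zl+zr)/2).round(2))
for row,a,b in((126,274,290.5),(127,274,290.5),(191,274.7,289.8)):
    zl=p["z_map"][row,268]; print(row,"tips",tomm(row,a,b,zl))
E
python3 gap.py; python3 - <<'E'
import cv2
g=cv2.imread("pics/w8.png").mean(2)
for r in(127,129,188,190): print(r,g[r,136:250].astype(int))
for r in(371,372,373): print(r,g[r,205:240].astype(int))
E
```

```text
t 11.75 w 0.03426376343428733
126 outer 251.4 312.71 z 0.12430591 0.124139674 mm 22.73
127 outer 251.27 312.75 z 0.12405997 0.1237717 mm 22.73
128 outer 251.44 312.73 z 0.12407362 0.124139674 mm 22.69
150 outer 252.06 312.69 z 0.1269594 0.12661943 mm 22.88
160 outer 252.4 312.39 z 0.12722473 0.11623911 mm 21.72
170 outer 252.66 311.56 z 0.12918931 0.11771419 mm 21.61
191 outer 254.2 310.24 z 0.1315271 0.13159305 mm 21.89
190 outer 253.43 311.28 z 0.13159806 0.13199738 mm 22.64
126 tips 6.067611628042381
127 tips 6.076718960801504
191 tips 5.890200975525232
127 [179 179 180 177 176 195 251 251 251 251 251 250 250 250 250 249 250 250
 249 250 249 249 249 248 249 249 252 247 140 137 144 144 145 145 144 146
 144 145 144 144 147 141 132 127 124 133 171 223 239 239 238 237 237 235
 235 236 237 238 239 239 238 238 237 238 239 239 241 241 222 169 141 132
 130 137 142 148 145 145 147 143 146 145 145 142 138 210 249 250 248 248
 248 248 248 248 248 248 248 248 248 248 249 249 249 249 249 249 251 225
 180 173 174 175 174 173]
129 [177 180 179 178 174 189 245 249 248 247 247 248 247 247 247 247 
[... 1075 characters left out ...]
95 200 201 200
 198 199 199 198 201 207 207 207 207 206 204 194 183 182 180 184 183 184
 181 184 184 183 183 183 183 179 176 218 250 250 249 249 249 249 249 248
 248 248 248 249 249 250 250 250 251 251 252 251 225 180 177 180 180 179
 180 178 178 179 177 179]
371 [247 247 248 249 248 250 249 250 250 250 251 253 255 239  87  90 232 238
 232 199 187 251 248 246 246 243 252 253 254 255 216  74  47  53  54]
372 [252 252 253 253 253 253 253 253 253 253 253 254 255 241  93  98 234 244
 239 216 217 248 248 248 246 235 241 242 245 232 160  59  52  52  58]
373 [251 253 252 251 250 251 251 250 248 248 249 249 250 195  64  89 230 250
 245 222 230 248 247 248 245 190 128 103 106  95  65  48  49  54  56]
```

```bash
python3 - <<'E'
import cv2,numpy as np
im=cv2.imread("pics/w3.png"); g=im.mean(2)
for r in(125,127,129,187,189): print(r,g[r,210:245].astype(int),g[r,305:340].astype(int))
w=cv2.imread("pics/w1.png")[245:275,255:325]
cv2.imwrite("pics/p2.png",cv2.resize(w,None,fx=11,fy=11,interpolation=cv2.INTER_NEAREST))
w=cv2.imread("pics/w3.png")[352:385,230:335]
cv2.imwrite("pics/p3.png",cv2.resize(w,None,fx=7,fy=7,interpolation=cv2.INTER_NEAREST))
E
```

```text
125 [ 72  73  68  66 133 255 255 254 254 254 253 253 253 253 252 252 252 252
 251 251 251 251 251 251 252 254 244 127  77  71  74  74  77  73  76] [ 72  78  76  74  73  68 112 245 255 252 251 250 251 251 251 251 251 251
 251 251 251 251 251 251 251 251 252 254 255 174  76  68  72  74  73]
127 [ 74  73  70  62 103 255 254 251 250 251 250 250 250 250 250 250 250 251
 251 251 251 250 250 251 251 254 255 137  89  70  75  75  76  76  78] [ 76  78  70  77  74  68 124 247 254 251 251 251 251 250 250 250 251 250
 250 250 250 250 250 250 250 250 251 254 249 143  68  71  75  75  72]
129 [ 73  75  73  65  91 239 255 252 250 250 250 250 250 250 250 250 251 251
 252 253 253 253 253 254 254 255 255 174 101  74  74  76  77  78  75] [ 75  76  79  76  73  80 147 251 255 255 255 255 254 254 254 254 254 252
 251 251 250 250 250 250 250 250 251 255 248 143  75  74  77  74  75]
187 [ 98  97  98  98 100 100 104 101 100  98 100 105 202 255 254 251 251 251
 251 251 251 251 251 251 252 251 251 251 251 251 252 253 254 217 122] [108 149 243 255 253 251 251 251 251 252 251 251 251 252 251 251 251 252
 251 251 253 255 250 169 107 107 109 108 108 109 110 106 109 107 108]
189 [ 96  96  95  96  99  97  99  99  98  98  96  97 171 255 255 255 255 254
 254 254 253 253 253 253 252 252 252 252 252 253 253 254 255 242 120] [106 157 246 255 255 254 254 253 253 253 253 253 253 254 254 254 255 255
 254 253 251 250 226 143 103 104 106 105 108 108 107 103 106 106 106]
```

View pics/p2.png

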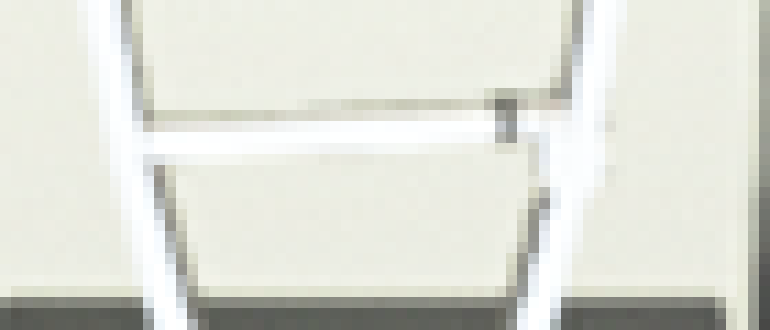

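View pics/p3.png

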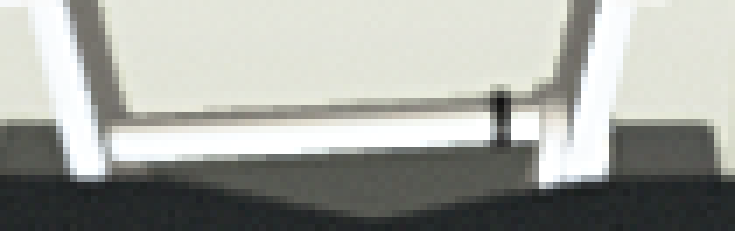

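```bash
python3 -m jog '[[[0,0,0],[0,0,0],0.396],[[0,0,0],[0,0,0],0.396],[[0,0,0.2],[0,0,0],0.396],[[0,0,0.4],[0,0,0],0.396],[[0,0,0.6],[0,0,0],0.396],[[0,0,0.9],[0,0,0],0.396],[[0,0,1.2],[0,0,0],0.396],[[0,0,1.5],[0,0,0],0.396]]' 40
python3 look.py pics/w10.png; python3 gap.py
python3 - <<'E'
from h import *
q=snapshot("scene"); cv2.imwrite("pics/s10.png",cv2.resize(q["img"][190:300,240:340],None,fx=5,fy=5,interpolation=cv2.INTER_CUBIC)[:,:,::-1])
p=snapshot("wrist");g=p["img"].mean(2)
for r in range(366,378): print(r,g[r,304:336].astype(int))
E
```

```text
time: 12.55
eef_pos: [0.5338, -0.043, 0.0577]
orientation: [0.709, -0.0, -0.706, 0.0]
force: [0.6, -0.1, -2.6]
gripper_width: 0.0341
12.6 [ 0.5341 -0.043   0.0581] [-0.0704  0.1512 -0.4586] [-0.0769  0.0031 -0.0226] 0.0345148356106825
0.88
0.05 inner L,R 0.0034157632280674283 -0.0031739145289245707 gap 0.006589677756991999 mid-mid-3.9 0.012991900768995826 z 0.015276293970276938
0.055 inner L,R 0.008779291497593565 -0.008523381998405383 gap 0.017302673495998948 mid-mid-3.9 0.016502160760121735 z 0.015355771009463226
0.06 inner L,R 0.00942897248799019 -0.009473390735925923 gap 0.018902363223916113 mid-mid-3.9 0.016744683463305595 z 0.015255968902633012
0.065 inner L,R 0.0072563115853197385 -0.0064670600404953885 gap 0.013723371625815127 mid-mid-3.9 0.014159174933081393 z 0.015384703636662354
t 12.7 w 0.03376528136189588
126 outer 252.49 311.69 z 0.12487735 0.1251843 mm 22.09
127 outer 252.22 311.71 z 0.12480841 0.12497739 mm 22.17
128 outer 252.21 311.73 z 0.12452911 0.12493072 mm 22.15
150 outer 252.76 311.5 z 0.12750523 0.12221988 mm 21.83
160 outer 253.31 311.28 z 0.12801354 0.12192
[... 1182 characters left out ...]
 211  72  34  29  39  34]
373 [253 217 247 248 242 237 248 247 248 252 249  97 157 255 255 254 254 254
 254 254 254 254 254 254 255 255 197  66  33  33  34  37]
374 [240 216 252 250 234 246 247 247 248 253 255  90 122 239 237 234 234 232
 231 229 227 225 226 222 219 196 124  51  36  33  35  37]
375 [116 205 253 250 242 248 249 249 251 254 255  88  51 104 101 101  98  98
  96  95  92  93  91  92  88  76  59  41  35  36  35  33]
376 [ 75 211 255 254 252 253 254 254 255 251 248  83  39  44  46  43  46  41
  45  45  47  45  46  47  48  47  49  47  36  36  34  31]
377 [ 92 217 255 255 237 230 228 211 197 162 151  54  32  36  42  38  38  39
  39  35  37  36  34  38  37  38  39  35  37  34  35  39]
```

View pics/w10.png

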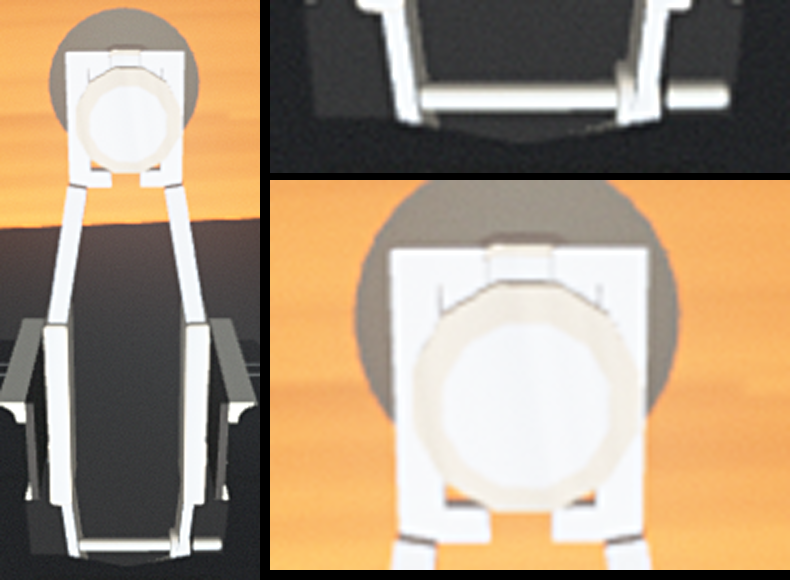

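View pics/s10.png

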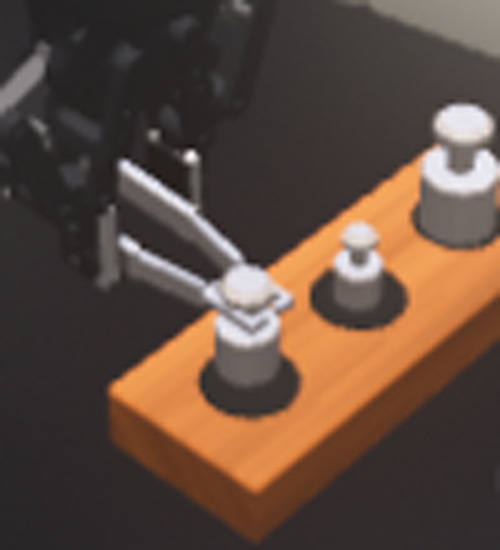

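```bash
python3 -m jog '[[[-0.1,0,0.4],[0,0,0],0.396],[[-0.3,0,1.2],[0,0,0],0.396],[[-0.6,0.2,2.4],[0,0,0],0.396],[[-1,0.6,3.8],[0,0,0],0.396],[[-1.4,1.2,5.2],[0,0,0],0.396],[[-1.8,2,6.6],[0,0,0],0.396],[[-2.2,3,7.6],[0,0,0],0.396],[[-2.6,4,8.2],[0,0,0],0.396]]' 40
python3 - <<'E'
from h import *
np.set_printoptions(precision=4,suppress=True)
t=snapshot("top"); s=snapshot("scene")
for n,p in(("t",t),("s",s)):
  r=masks_of(p,"balance")[0]; k=np.ones(p["z_map"].shape,bool)
  C=cloud(p,r["region"])
  h=C[(abs(C[:,2]-.0725)<.004)]
  # restrict around coarse centre
  h=h[np.hypot(h[:,0]-.515,h[:,1]-.302)<.08]
  (c,rad)=cv2.minEnclosingCircle(h[:,:2].astype(np.float32)); print(n,len(h),c,rad,h.mean(0),np.percentile(h[:,0],[1,99]),np.percentile(h[:,1],[1,99]))
  for q in tip_of(p,"pan")[:1]: print(q["p"],at_z(p,px(q["xy"]),.072))
print(sense()["eef_pos"],sense()["gripper_width"],sense()["time"])
E
```

```text
time: 13.6
eef_pos: [0.5078, -0.0024, 0.1408]
orientation: [0.709, -0.0, -0.705, 0.0]
force: [0.2, -0.2, -1.5]
gripper_width: 0.0341
t 3657 (0.5201867818832397, 0.2940182685852051) 0.0666656494140625 [0.5192 0.2933 0.0716] [0.4584 0.5808] [0.2324 0.3554]
0.76 [0.5154 0.2948 0.072 ]
s 1445 (0.5174270868301392, 0.2956046462059021) 0.06795676797628403 [0.5205 0.2913 0.074 ] [0.4563 0.5798] [0.2314 0.3552]
0.94 [0.5167 0.301  0.072 ]
[ 0.5075 -0.0031  0.1388] 0.03411155472599273 13.9
```

```bash
python3 -m jog '[[[-0.1,0.6,0],[0,0,0],0.396],[[-0.4,2,0],[0,0,0],0.396],[[-0.8,4,0],[0,0,0],0.396],[[-1.2,6.5,0],[0,0,0],0.396],[[-1.6,9,0],[0,0,0],0.396],[[-2,11.5,0],[0,0,0],0.396],[[-2.4,14,0],[0,0,0],0.396],[[-2.8,16.5,0],[0,0,0],0.396]]' 40
python3 -m jog '[[[-0.4,2.4,0],[0,0,0],0.396],[[-0.7,4.6,0],[0,0,0],0.396],[[-1,6.8,0],[0,0,0],0.396],[[-1.3,8.8,0],[0,0,0],0.396],[[-1.6,10.6,0],[0,0,0],0.396],[[-1.8,12,0],[0,0,0],0.396],[[-1.9,12.8,0],[0,0,0],0.396],[[-1.9,13.2,0],[0,0,0],0.396]]' 40
python3 look.py pics/w11.png
python3 - <<'E'
from h import *
q=snapshot("scene"); cv2.imwrite("pics/s11.png",cv2.resize(q["img"][60:240,270:470],None,fx=3.3,fy=3.3,interpolation=cv2.INTER_CUBIC)[:,:,::-1])
E
```

```text
time: 14.7
eef_pos: [0.4893, 0.0448, 0.1389]
orientation: [0.707, 0.038, -0.706, 0.01]
force: [-0.3, -0.7, -1.8]
gripper_width: 0.0339
time: 15.5
eef_pos: [0.4818, 0.09, 0.1389]
orientation: [-0.703, -0.076, 0.707, -0.02]
force: [-0.1, -0.3, -1.6]
gripper_width: 0.0341
15.55 [0.4818 0.09   0.1389] [ 0.7848 -0.4544 -1.405 ] [-0.0995  0.0273  0.0236] 0.03393908249666132
0.85
0.05 inner L,R 2.055760337918433e-05 -3.510988953935035e-05 gap 5.566749291853468e-05 mid-mid-3.9 0.013372616561037755 z 0.01540190664944796
0.055 inner L,R 0.016390152133742147 -0.0022141241989627886 gap 0.018604276332704936 mid-mid-3.9 0.016495558060437607 z 0.015823984550713252
0.06 inner L,R 0.0005306803302057711 -0.00027470967126841384 gap 0.0008053900014741849 mid-mid-3.9 0.01443849297928456 z 0.016374587786458644
0.065 inner L,R 5.504812033628459e-05 -8.488251650347334e-05 gap 0.00013993063683975793 mid-mid-3.9 0.014421678323367833 z 0.015692068107536816
```

View pics/w11.png

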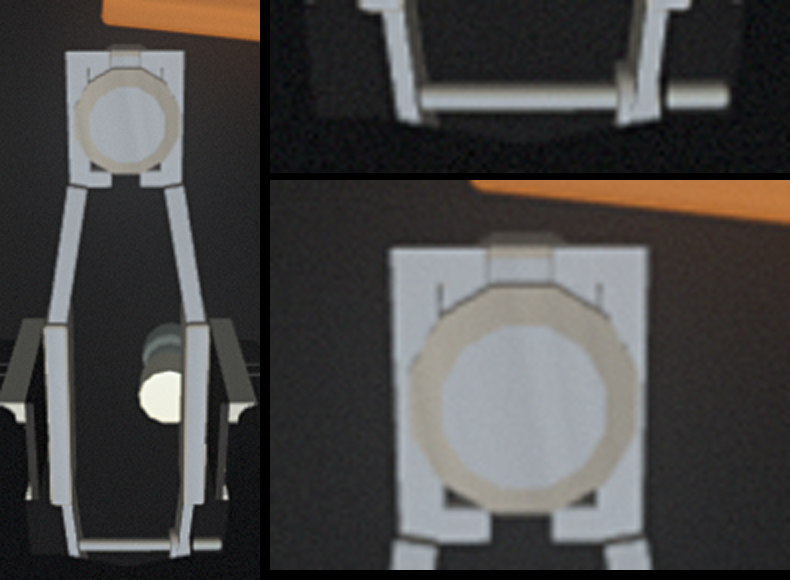

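View pics/s11.png

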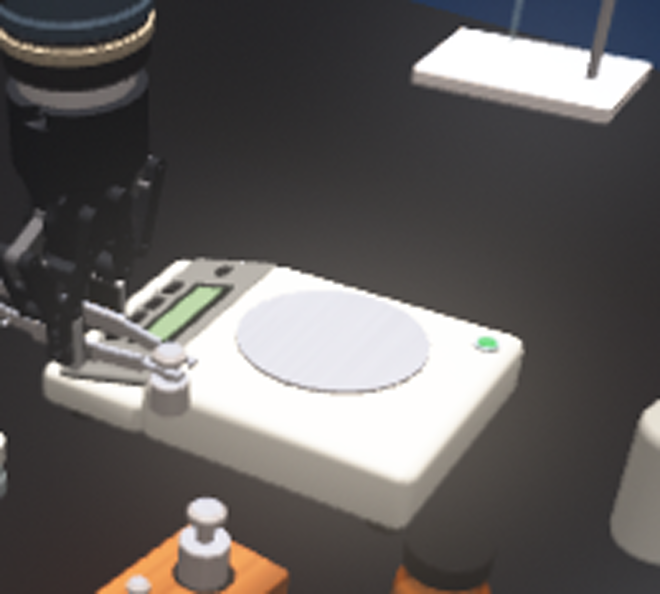

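```bash
python3 - <<'E'
from h import *
s,M=tool(); print(s["joints"],s["eef_pos"],M.round(3).tolist(),s["time"])
E
```

```text
[ 0.13519134  0.22912825 -0.27355587  1.06749417  0.07879521  3.14061717] [0.48179357 0.08990579 0.13891853] [[-0.01, 0.135, -0.991], [0.078, -0.988, -0.136], [-0.997, -0.079, -0.001]] 15.65
```

```bash
cat >> h.py <<'E'
def tgt(yaw):
    c,s=np.cos(yaw),np.sin(yaw); x=np.array([0,0,-1.]); z=np.array([-c,-s,0]); return np.stack([x,np.cross(z,x),z],1)
def rv(yaw):
    _,M=tool(); return Ro.from_matrix(tgt(yaw)@M.T).as_rotvec().round(4)
E
python3 - <<'E'
from h import *
for y in (.15,.2,.25,.3,.35,.4): print(y,rv(y))
E
```

```text
0.15 [-0.0781 -0.0105  0.0138]
0.2 [-0.0778 -0.0125  0.0638]
0.25 [-0.0775 -0.0144  0.1137]
0.3 [-0.0772 -0.0164  0.1637]
0.35 [-0.0768 -0.0183  0.2137]
0.4 [-0.0764 -0.0203  0.2637]
```

```bash
python3 -m jog '[[[0,0,0],[-0.01,-0.002,0.03],0.396],[[0,0.2,0],[-0.025,-0.006,0.07],0.396],[[0,0.6,0],[-0.04,-0.01,0.11],0.396],[[0,1.2,0],[-0.055,-0.013,0.15],0.396],[[0,2,0],[-0.065,-0.016,0.19],0.396],[[0,3,0],[-0.072,-0.018,0.22],0.396],[[0,4,0],[-0.076,-0.02,0.25],0.396],[[0,5,0],[-0.076,-0.02,0.264],0.396]]' 40
python3 - <<'E'
from h import *
s,M=tool(); print(s["joints"],s["eef_pos"],M.round(3).tolist(),s["time"],s["gripper_width"])
for y in (.5,.6,.72): print(y,rv(y))
E
```

```text
time: 16.45
eef_pos: [0.4817, 0.1411, 0.1389]
orientation: [-0.693, -0.142, 0.693, -0.141]
force: [0.2, -0.7, -1.4]
gripper_width: 0.0341
[ 2.84745143e-01  2.49076589e-01 -2.43500089e-01  1.07841411e+00
  3.19310389e-04  3.02350001e+00] [0.48169741 0.14109437 0.13890185] [[-0.0, 0.392, -0.92], [0.0, -0.92, -0.392], [-1.0, -0.0, 0.0]] 16.45 0.03409298966960579
0.5 [-0.0002 -0.0003  0.0972]
0.6 [-0.0002 -0.0003  0.1972]
0.72 [-2.000e-04 -3.000e-04  3.172e-01]
```

```bash
python3 -m jog '[[[0,0.8,0],[0,0,0.03],0.396],[[-0.1,2.2,0],[0,0,0.07],0.396],[[-0.2,4,0],[0,0,0.12],0.396],[[-0.3,5.9,0],[0,0,0.17],0.396],[[-0.4,7.8,-0.3],[0,0,0.22],0.396],[[-0.5,9.5,-0.7],[0,0,0.265],0.396],[[-0.6,10.8,-1.1],[0,0,0.3],0.396],[[-0.6,11.6,-1.4],[0,0,0.317],0.396]]' 40
python3 -m jog '[[[0,0,0],[0,0,0],0.396],[[0,0,0],[0,0,0],0.396],[[0,0,0],[0,0,0],0.396],[[0,0,0],[0,0,0],0.396],[[0,0,0],[0,0,0],0.396],[[0,0,0],[0,0,0],0.396],[[0,0,0],[0,0,0],0.396],[[0,0,0],[0,0,0],0.396]]' 40
cat > fin.py <<'E'
from h import *
np.set_printoptions(precision=4,suppress=True)
s,M=tool(); print(s["joints"],s["eef_pos"],s["force"],s["time"],s["gripper_width"],np.abs(s["qd"]).max())
f=-M[:,2]
for n in("top","scene","wrist"):
  p=snapshot(n)
  cv2.imwrite(f"pics/f_{n}.png",cv2.resize(p["img"][60:240,270:470] if n=="scene" else p["img"][110:270,60:240] if n=="top" else p["img"][90:400,190:380],None,fx=3 if n!="wrist" else 1.9,fy=3 if n!="wrist" else 1.9,interpolation=cv2.INTER_CUBIC)[:,:,::-1])
  for r in masks_of(p,"weight_mid")[:1]:
    C=cloud(p,r["region"]); C=C[C[:,2]>.09]
    print(n,r["p"],len(C),"med",np.median(C,0),"z",np.percentile(C[:,2],[2,98]))
    K=C[C[:,2]>np.percentile(C[:,2],98)-.006]; print(" knob",(K.min(0)+K.max(0))/2,K.min(0),K.max(0))
  for k,z in(("weight_mid_foot",s["eef_pos"][2]-.016),):
    for r in tip_of(p,k)[:1]: print(" ",k,r["p"],at_z(p,px(r["xy"]),z))
print("expected weight",s["eef_pos"]+.058*f)
E
python3 fin.py; python3 gap.py
```

```text
time: 17.25
eef_pos: [0.4754, 0.2583, 0.1244]
orientation: [-0.661, -0.25, 0.662, -0.25]
force: [0.3, 0.6, -0.7]
gripper_width: 0.0342
time: 18.05
eef_pos: [0.4754, 0.2582, 0.1244]
orientation: [-0.661, -0.25, 0.662, -0.25]
force: [0.7, 0.4, -1.5]
gripper_width: 0.0342
[ 0.4973  0.3228 -0.177   1.0717  0.0004  2.9164] [0.4754 0.2582 0.1244] [ 0.6703  0.4076 -1.5146] 18.05 0.034172082576058124 0.0016214566966031394
top 0.59 65 med [0.5249 0.2887 0.1381] z [0.1105 0.1493]
 knob [0.5251 0.2947 0.1474] [0.5216 0.2889 0.1435] [0.5286 0.3005 0.1513]
  weight_mid_foot 0.53 [0.5094 0.2786 0.1084]
scene 0.54 181 med [0.5218 0.2907 0.1282] z [0.1103 0.15  ]
 knob [0.5197 0.2947 0.1476] [0.5112 0.2849 0.144 ] [0.5283 0.3045 0.1511]
  weight_mid_foot 0.69 [0.5139 0.3013 0.1084]
wrist 0.44 5939 med [0.4855 0.2681 0.1429] z [0.135  0.1462]
 knob [0.4838 0.2624 0.1695] [0.4325 0.2113 0.1402] [0.535  0.3134 0.1989]
  weight_mid_foot 0.65 [0.5193 0.2961 0.1084]
expected weight [0.5189 0.2965 0.1244]
t 18.55 w 0.0339190220076818
126 outer 247.75 307.94 z 0.19065878 0.12449456 mm 28.3
127 outer 246.45 312.9 z 0.19070254 0.1245049 mm 31.25
128 outer 246.0 308.62 z 0.19070254 0.12446598 mm 29.44
150 outer 257.37 308.1 z 0.12149235 0.121395074 mm 18.34
160 outer 257.0 309.07 z 0.121655345 0.121038735 mm 18.79
170 outer 246.42 308.04 z 0.1978713 0.12329944 mm 29.41
191 outer 253.76 307.1 z 0.13203453 0.13231798 mm 20.93
190 outer 255.59 309.28 z 0.13209508 0.13231798 mm 21.08
126 tips 6.089065372651169
127 tips 6.100270781049855
191 tips 5.893098161603141
```

View pics/f_scene.png

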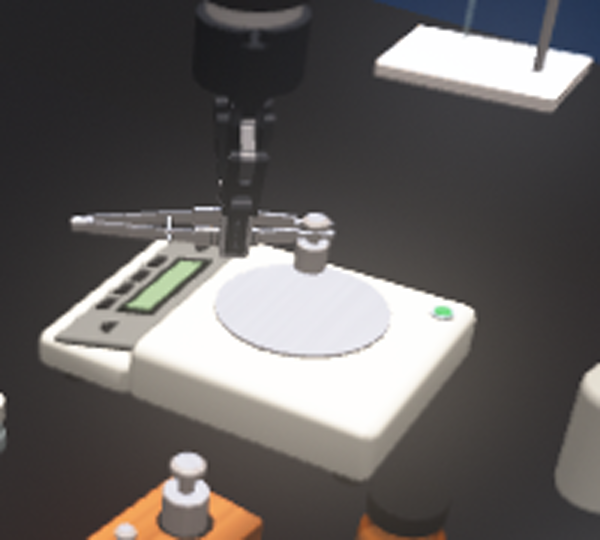

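View pics/f_wrist.png

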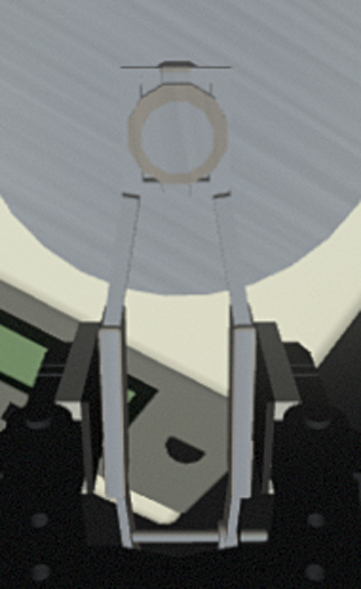

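View pics/f_top.png

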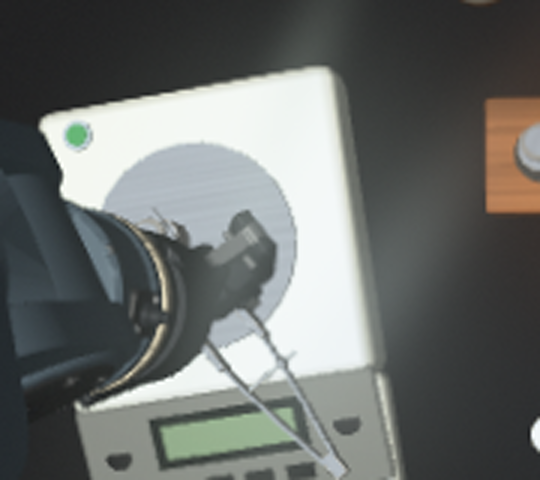

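```bash
python3 - <<'E'
from h import *
p=snapshot("wrist"); g=p["img"].mean(2)
cv2.imwrite("pics/p4.png",cv2.resize(p["img"][355:385,240:345],None,fx=7,fy=7,interpolation=cv2.INTER_NEAREST)[:,:,::-1])
for r in(370,371,372): print(g[r,304:336].astype(int))
print(sense()["gripper_width"],sense()["time"])
E
```

```text
[ 88  93 122 124 121 101 147 145 149 146  95  17  41  95  94  93  95  95
  94  93  97  96  96  97  99  93  67  23  20  17  13  14]
[118 100 127 132 127 108 145 145 146 147 113  32  55 128 128 124 124 125
 126 124 126 126 126 125 127 130  96  30  19   1  17  13]
[143 109 136 137 130 122 146 146 148 145 119  42  73 148 147 147 148 147
 144 148 146 148 149 148 150 152 107  32   4  10   8  14]
0.03425498446549868 18.6
```

View pics/p4.png

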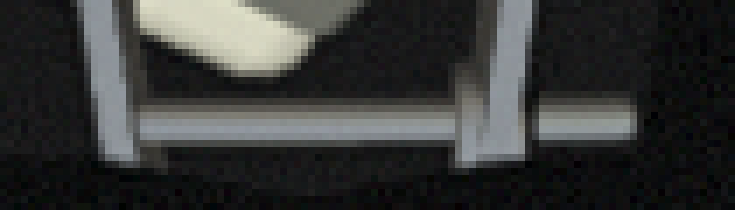

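The final picture shows the dark line right against the outside of the right leg's eyelet, at about column 315, row 371. That is unchanged since the lift.

```bash
python3 -c "
from plant import *
print(finish_job())"
```

```text
the job is handed in; nothing more can be done
None
```

The job is handed in. The forceps are holding the 100 g weight by its knob, hanging still over the middle of the pan, about 37 mm above it.

**What I did:** I gripped the forceps and lifted them off the rest, then brought the open fork round the mid weight's neck. I squeezed to a 34 mm finger opening, lifted the weight and carried it over. I did not touch the small or the large weight.

**Last checks, at 18.6 s:**
- **Position:** the weight is at about (0.520, 0.295) and the pan centre at about (0.519, 0.295). The pan fits differ by 2–3 mm between cameras.
- **Stillness:** the joint speeds were almost zero.
- **Mark:** the finger opening read 34.1 ± 0.3 mm from the lift to the end. The line on the guide pin sat against the outside of the eyelet at the lift and at the end.

**What disagreed:**
- **Fork gap:** estimates made from the wrist picture's scale and depth gave 13.4–14.2 mm. The finger opening gives about 13 mm and the line agrees. I kept to the line and the finger opening.
- **Last gap check:** over the bright pan the steel edges were too faint, so the final gap measurement from the picture was not usable.
- **Carry:** on the way the last joint reached its range limit (3.1406 of 3.1416 rad) and the tool tilted about 4.5°. I turned the tool away from the limit and levelled it, and the weight stayed held.

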